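# Bar the jig's shaft with its slotted disc

### The job

Lock the turning jig: turn the slotted aluminium disc by its black posts until the slot lines up with the steel bar, then push the bar by its red end plate through the slot until the plate rests against the blue guide. Only push with the fingertips: lift nothing, and leave the pigment tin, the tape roll and the plaster moulding where they are.

Things in the scene. Friction and masses are not known exactly. Their poses are not given: they have to be found in the camera images.
- lock_base: Fixed brown board 288 x 84 x 10 mm on the work surface, carrying disc, steel bed and blue guide and keeper. Origin on the disc's axis at the board's underside (z 0 of the work surface); x = way the bar is pushed, z up. In mm: board x -218 to 70; bed x -216 to -41, top z 18; along it up to the guide two low curbs, top z 23, y 12.5 to 16 either side.
- guide_stop (a point): Rear face of the blue guide on the bed, where the red end plate comes to rest: at x -82, y 0, z 18 mm of lock_base, axes as lock_base. The guide runs from here 41 mm towards the disc, is 40 mm wide, its top 40 mm above the work surface; the bar runs in its channel 23.6 mm wide and 16 mm high.
- keeper (a point): Mouth of the blue keeper beyond the disc, at x 41, y 0, z 18 mm of lock_base, axes as lock_base. The keeper is 27 mm long and 40 mm wide, its top 40 mm above the work surface, its channel 25 mm wide; the bar's nose stands 21 mm inside it when the bar is home.
- lock_disc (a joint): Turn of the disc about its vertical axis, rad, counterclockwise from above. The slot lies along the bar's path at 0 and equally at pi; both serve, as it is open at both ends. At pi/2 it lies square across. Starts at 0.5 to 2.64, turns freely from -4 to 7 and stays where it is left (friction 0.04 N m, about 1.6 N at a post).
- disc_centre (a point): Centre of the disc's upper face, 36 mm above the work surface on the disc's axis; turns with it, x along the slot, z up. Aluminium disc 72 mm in diameter on a dark plate 76 mm in diameter, cut right across by one slot 25 mm wide with chamfered mouths, floor 16.5 mm above the work surface. A black post stands either side of the slot.
- post_a (a point): Centre of the top of one black post: 12 mm in diameter, from 36 to 68 mm above the work surface, 25 mm from the disc's axis on the disc's +y side (square to the slot).
- post_b (a point): Centre of the top of the other black post, the same size, 25 mm from the disc's axis on the disc's -y side.
- lock_bar: Loose steel bar, 20 x 14 mm section, about 0.25 kg, lying on the bed and through the guide; slides with about 1 N and stays where left. Origin under its centre line in the plane of the red plate's front face, 18 mm above the work surface; x to the nose, z up. In lock_base's frame its x is -200 to -188 mm at the start and -82 mm when home (plate on guide).
- push_face (a point): Where to push: centre of the rear face of the bar's red upright end plate, 42 mm above the work surface, 12 mm behind lock_bar's origin; axes as the bar. The plate is 12 mm thick along x, 32 mm wide, from 26 to 58 mm above the work surface.
- nose (a point): Middle of the bar's front end, 144 mm ahead of lock_bar's origin; axes as the bar. It tapers to 10 mm wide over the last 13 mm. It starts inside the guide; a nose that meets the disc's rim beside the slot is blocked.
- pigment_tin: Round tin with a brown band, 62 mm in diameter, 49 mm high, loose; bystander. Origin at the centre of its underside.
- tape_roll: Roll of blue masking tape lying flat, 70 mm in diameter, 24 mm high, loose; bystander. Origin at the centre of its underside.
- moulding_piece: White cast length of plaster bead moulding, 34 x 120 x 29 mm, its y axis along its length, loose; bystander. Origin at the centre of its underside.

How it is judged (in metres and radians):
On the way:
1. the disc's slot lies along the bar (angle between the x axis of disc_centre and the x axis of lock_base, either way round below 0.12 rad), for 0.2 s.
At the end, for the whole second after the job is handed in: The bar lies through the disc's slot, its red end plate within 5 mm of the guide, the slot within 0.12 rad of the bar's line, everything at rest (x of lock_bar in the frame of lock_base above -0.087 m and angle between the x axis of disc_centre and the x axis of lock_base, either way round below 0.12 rad and angle between the x axis of lock_bar and the x axis of lock_base, either way round below 0.1 rad and linear speed of lock_bar below 0.01 m/s); the robot touches nothing.
It fails at once if the bar is lifted or tipped out of its bed (z of lock_bar in the frame of lock_base above 0.028 m or angle between lock_bar's own z axis and vertical above 0.15 rad).
It fails at once if the pigment tin is moved or lifted (distance of pigment_tin from where it was at the start of the episode above 0.015 m).
It fails at once if the tape roll is moved or lifted (distance of tape_roll from where it was at the start of the episode above 0.015 m).
It fails at once if the plaster moulding is moved or lifted (distance of moulding_piece from where it was at the start of the episode above 0.015 m).
It also fails if it takes over 48 s, if anything falls off the work surface, if the arm or the gripper's body presses on something with over 40 N, if the wrist force passes 120 N, or if a joint passes its speed limit or range.

### The arm

A 6-joint arm with a two-finger parallel gripper is mounted at the origin on a cart in front of the work surface, level with it; the furniture and walls round the work are solid. World frame = base frame: x ahead of the robot, y to its left, z up, the work surface at z = 0. Lengths are in m, angles in degrees, forces in N, time in s.
With the tool pointing down it reaches from about 0.4 to 0.825 m from the base axis. Payload 7 kg.
Tool frame: the origin (TCP) lies at the centre of the arm's flange, where the gripper is bolted on; the fingertips stand 178 mm ahead of it and the grasp point (between the pads) lies 159 mm ahead of it (tip_reach is the distance from the TCP to the fingertips, in m); z points along the fingers, y is the line along which they close (so a half turn about z gives the same grasp; the last joint's range is limited). The gripper opens to 88 mm and grips with 3 to 60 N. Pads are 19 mm wide; open, the fingers measure 130 mm over their backs; the gripper's body (78 mm by 193 mm) begins 47 mm behind the grasp point.
Start: joints at [84.975, 20.546, 0.682, 0, -70.136, -16.507], TCP at [0.248, 0.628, 0.405] pointing down, gripper open.
Joint ranges: [-176.03, 176.03], [-82.01, 121.73], [-58.28, 71.71], [-173.87, 95.51], [-174.79, -0.11], [-173.66, 173.66]. Speed limits (degrees/s): [136.94, 136.94, 172.46, 180, 180, 180].

### API

Orientations are given as [roll, pitch, yaw] about the fixed x, y, z axes, in that order (R = Rz(yaw) Ry(pitch) Rx(roll)).
In Python, from plant import * gives the robot as it stands.
- The arm moves only by the shell command python3 -m handwheel 'ROWS'. ROWS is JSON, a list of rows, each a list of 7 numbers: the opening, from -1 (shut) to 1 (fully open), then the shift along the tool's x, y, z as a fraction of full scale, then the turn, a rotation vector about the tool's x, y, z as a fraction of full scale. A call has 1 to 5 rows; each row shifts and turns the commanded pose from where the row before left it, along the tool's axes as they then stand; what a row does not reach is not made up. Full scale, the value 1, is 0.025 m for a shift and 6 degrees for a turn. A row lasts 1/8 s, in which the tool goes at most 62.5 mm and 10.7 degrees, less where a joint would pass 70% of its speed; a pose out of reach is approached as far as the arm can. A call with a number of a shift or a turn outside -1 to 1 is refused whole. A call with a gripper value outside its range is refused whole. The fingers move at their own pace and stop on an object; the grip force is fixed at half the most. Time passes only in rows, so rows that do not move let the fingers close. It gives the time, the measured TCP pose, the force, the opening and the grip force at its end, in the units of the state.
- get_obs(): the state, without advancing time (a new reading comes with each control period).
- snapshot(name): name is "side" or "top"; returns a dict with "color" (400x640x3 uint8, red, green, blue), "fx", "fy", "cx", "cy" (pixels), "k1" (the pictures are not rectified: a ray, as slopes to the right and down, at radius r is drawn at 1 + k1 r^2 times it, then the intrinsics apply), "R" (3x3) and "t" (3): a world point X has camera coordinates R X + t. Camera axes: x right, y down, z forward; pixel columns grow to the right and rows downward; lengths in m; the calibration is good to about 2 mm. A picture is of the moment at which its call begins. There is no depth.
- close_job(): hands the job in; it is judged then, once.
The state is a dict: "clock": time; "joint_pos": joint angles; "qvel": joint speeds; "tau": joint torques, N m; "tool_pos": TCP position; "orientation": TCP orientation; "force": force on the tool from outside, world axes, zero at the start; "moment": the same for the moment, N m; "opening": finger opening in m; "gripper_force": force on a finger pad.
Only numpy, scipy, OpenCV 4.12 (cv2) and the standard library are available. Lean on these libraries where they do the work, as an engineer would, in place of code of your own. Each camera call takes 0.05 s, during which the arm holds its last target. There are 200 camera calls.

## Working session

There is one attempt and no reset: what is moved stays moved. The work goes in short steps, Python scripts to look and compute and a shell command to move; the robot and the scene stay as the last step left them, time stands still between calls to the robot, and variables do not carry over. Pictures are saved under pics/ and viewed, at most 10 in all, crops included, and the job is handed in when it is done.

```bash
mkdir -p pics
python3 - <<'E'
from plant import *
import cv2
for n in("top","side"):
    s=snapshot(n); cv2.imwrite(f"pics/{n}0.png",s["color"][:,:,::-1])
    print(n,{k:(v.tolist() if hasattr(v,'tolist') else v) for k,v in s.items() if k!="color"})
print(get_obs())
E
```

```text
top {'fx': 509.13376014595826, 'fy': 509.13376014595826, 'cx': 322.8943170880553, 'cy': 203.48881762922738, 'k1': -0.16010794500057288, 'R': [[-0.09311516398927552, -0.9956490656744936, 0.003536135851224921], [-0.9757126086681525, 0.09054224117351918, -0.19946680889126583], [0.19827877224059762, -0.022023636956331367, -0.9798982028220979]], 't': [0.26884395699150315, 0.5145214608343389, 0.935344240992077]}
side {'fx': 451.390568382485, 'fy': 451.390568382485, 'cx': 318.55037842179837, 'cy': 203.57427776761108, 'k1': -0.12542771377634793, 'R': [[-0.9989110338675076, 0.04101786163510971, -0.02223244126562882], [0.03663533546840967, 0.3945266101974991, -0.9181539119565888], [-0.028889420431426536, -0.917968566386101, -0.39559968720182603]], 't': [0.5342005550237086, -0.0321554527671117, 1.1190504856522947]}
{'clock': 0.1, 'joint_pos': array([ 8.49740313e+01,  2.05884994e+01,  6.38105195e-01, -1.34358639e-02,
       -7.01369068e+01, -1.65076645e+01]), 'qvel': array([-0.06359541, -0.00536309,  0.17895149,  0.00399312,  0.07703567,
        0.03589092]), 'tau': array([-4.31723483e-04, -5.84161699e+01,  2.93751490e+01,  7.01565027e+00,
        1.01857900e-02, -4.37059907e-05]), 'tool_pos': array([0.24770169, 0.62772661, 0.40380954]), 'orientation': array([ 1.79912708e+02, -1.26971595e-02, -2.15381983e+01]), 'force': array([-0.12393268,  0.00376986, -0.38916459]), 'moment': array([-0.0163689 ,  0.03957066,  0.0012617 ]), 'gripper_force': 0.0, 'opening': 0.08768768620890983}
```

View pics/top0.png

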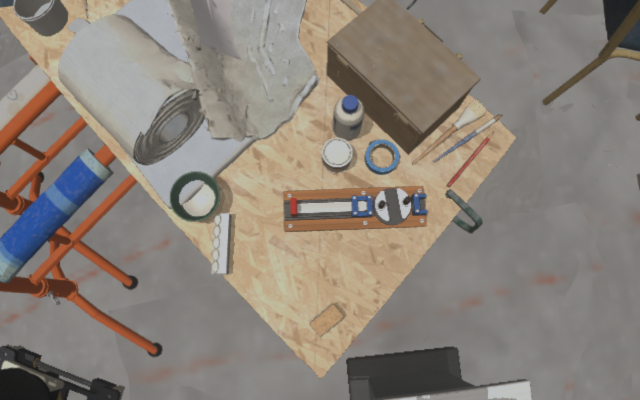

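View pics/side0.png

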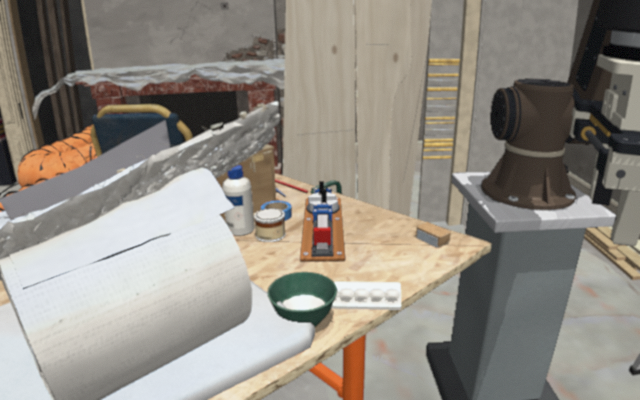

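The top view shows the jig at about (355,208): the red plate is at (293,207), the guide at (362,206), the disc at (393,206) and the keeper at (419,204). The bar pushes to the right, along roughly -y. The tin is at (338,153), the tape at (382,156) and the moulding at (221,243). I'll zoom in next.

```bash
cat > h.py <<'E'
from plant import *
import cv2, numpy as np
def pix2world(s,uv,z):
    K=np.array([[s["fx"],0,s["cx"]],[0,s["fy"],s["cy"]],[0,0,1]])
    uv=np.array(uv,float).reshape(-1,1,2)
    n=cv2.undistortPoints(uv,K,np.array([s["k1"],0,0,0,0.]),).reshape(-1,2)
    R=np.array(s["R"]);t=np.array(s["t"]);C=-R.T@t
    d=np.c_[n,np.ones(len(n))]@R
    z=np.broadcast_to(z,len(n))
    return C+d*((z-C[2])/d[:,2])[:,None]
def crop(s,x0,y0,x1,y1,f,name):
    cv2.imwrite("pics/"+name,cv2.resize(s["color"][y0:y1,x0:x1,::-1],None,fx=f,fy=f,interpolation=cv2.INTER_CUBIC))
E
python3 - <<'E'
from h import *
crop(snapshot("top"),275,170,435,245,5,"c1.png")
E
```

```text
(no output)
```

View pics/c1.png

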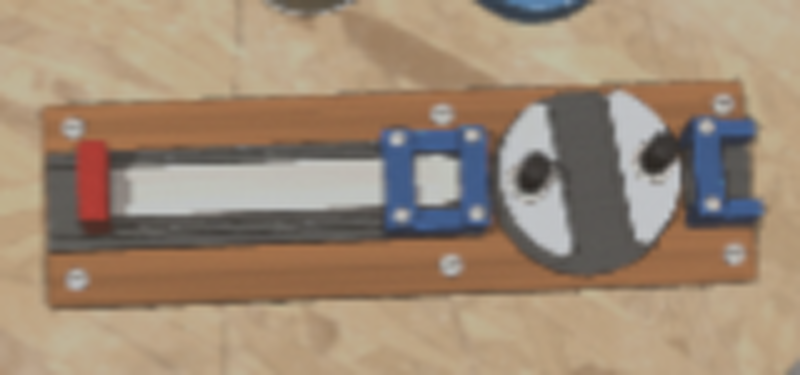

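The crop shows the board corners at (41,106), (742,81), (757,282) and (50,307), and the slot running from (577,92) to (603,272). The posts are at about (533,173) and (659,153).

Run:
```python
from h import *
s=snapshot("top")
f=lambda L,z:pix2world(s,[(275+(x+.5)/5-.5,170+(y+.5)/5-.5) for x,y in L],z)
R=np.array(s["R"]);print("cam",-R.T@s["t"])
b=f([(41,106),(742,81),(757,282),(50,307)],.010)
L=np.array([[-218,42],[70,42],[70,-42],[-218,-42]])/1000
A=L-L.mean(0);B=b[:,:2]-b[:,:2].mean(0)
th=np.arctan2((A[:,0]*B[:,1]-A[:,1]*B[:,0]).sum(),(A*B).sum())
r=np.array([[np.cos(th),-np.sin(th)],[np.sin(th),np.cos(th)]])
o=b[:,:2].mean(0)-r@L.mean(0)
print("th",np.degrees(th),"o",o,"res",b[:,:2]-(L@r.T+o))
loc=lambda L,z:((f(L,z)[:,:2]-o)@r*1000).round(1)
print("slot edges z36",loc([(546,100),(576,255),(612,92),(640,240)],.036))
print("disc rim L,R,T,B(plate)",loc([(498,180),(683,180),(590,275)],.036))
print("posts mid z52",loc([(533,173),(659,153)],.052))
print("plate top corners z58",loc([(80,142),(105,141),(108,219),(82,222)],.058))
print("guide top z40",loc([(383,128),(490,125),(491,227),(383,232)],.040))
print("keeper",loc([(688,120),(690,225)],.040))
g=lambda u,z:pix2world(s,u,z)
print("tin,tape,mould",g([(338,147)],.049),g([(382,156)],.024),g([(216,214),(229,214),(228,273),(212,273)],.029))
np.savez("frame.npz",o=o,th=th)
```

```text
cam [0.34159962 0.24168799 1.01822143]
th -93.20212040908613 o [0.52581975 0.08253203] res [[-0.00058161 -0.00011127]
 [-0.0003507   0.00093631]
 [ 0.00024202  0.00115035]
 [ 0.00069029 -0.00197538]]
slot edges z36 [[-15.8  30.5]
 [ -7.8 -32.2]
 [ 10.8  32.9]
 [ 17.9 -27.2]]
disc rim L,R,T,B(plate) [[-36.8  -1.1]
 [ 36.7  -3.8]
 [ -2.7 -40.3]]
posts mid z52 [[-24.8  -2. ]
 [ 25.    4.2]]
plate top corners z58 [[-199.8   15.5]
 [-190.1   15.5]
 [-189.8  -15.1]
 [-199.8  -15.9]]
guide top z40 [[-81.4  20.6]
 [-39.1  20.3]
 [-41.  -20.5]
 [-83.4 -20.9]]
keeper [[ 39.7  19.5]
 [ 37.4 -22.7]]
tin,tape,mould [[0.64928054 0.17924645 0.049     ]] [[0.63005732 0.0900947  0.024     ]] [[0.54016881 0.4329655  0.029     ]
 [0.53778788 0.40694713 0.029     ]
 [0.42148539 0.41601988 0.029     ]
 [0.42412897 0.44744461 0.029     ]]
```

```bash
python3 -m handwheel '[[-0.5,0.92,0.81,0,0,0,0],[-0.5,0.92,0.81,0,0,0,0],[-0.5,0.92,0.81,0,0,0,0],[-0.5,0.92,0.81,0,0,0,0],[-0.5,0.92,0.81,0,0,0,0]]'
python3 -m handwheel '[[-0.5,0.92,0.81,0,0,0,0],[-0.5,0.92,0.81,0,0,0,0],[-0.5,0.92,0.81,0,0,0,0],[-0.5,0.92,0.81,0,0,0,0],[-0.5,0.92,0.81,0,0,0,0]]'
python3 -m handwheel '[[-0.5,0.92,0.81,0,0,0,0],[-0.5,0.92,0.81,0,0,0,0],[-0.5,0.92,0.81,0,0,0,0],[-0.5,0.92,0.81,0,0,0,0],[-0.5,0.92,0.81,0,0,0,0]]'
```

```text
clock: 0.82
tool_pos: [0.318, 0.4903, 0.4045]
orientation: [180.0, -0.0, -21.5]
force: [-0.4, 0.3, 0.4]
opening: 0.0432
gripper_force: 0.0
clock: 1.45
tool_pos: [0.3878, 0.3537, 0.4047]
orientation: [-180.0, -0.0, -21.5]
force: [0.6, -0.7, 0.2]
opening: 0.0219
gripper_force: 0.0
clock: 2.08
tool_pos: [0.4575, 0.2173, 0.4047]
orientation: [-180.0, -0.0, -21.5]
force: [0.1, 0.6, 0.7]
opening: 0.0219
gripper_force: 0.0
```

```bash
python3 -m handwheel '[[-0.5,0.92,0.81,0,0,0,0],[-0.5,0.92,0.81,0,0,0,0],[-0.5,0.92,0.81,0,0,0,0],[-0.5,0.92,0.81,0,0,0,0],[-0.5,0.88,0.78,0,0,0,0]]'
python3 -m handwheel '[[-0.5,0,0,1,0,0,0.9],[-0.5,0,0,1,0,0,0.9],[-0.5,0,0,1,0,0,0.9],[-0.5,0,0,1,0,0,0.9],[-0.5,0,0,1,0,0,0.9]]'
python3 - <<'E'
from h import *
o=get_obs();print(o["tool_pos"],o["orientation"],o["moment"])
crop(snapshot("top"),335,150,455,250,6,"c2.png")
E
```

```text
clock: 2.7
tool_pos: [0.5266, 0.0819, 0.4047]
orientation: [-180.0, -0.0, -21.5]
force: [0.6, -0.2, 0.4]
opening: 0.022
gripper_force: 0.0
clock: 3.32
tool_pos: [0.5262, 0.0829, 0.279]
orientation: [-180.0, -0.0, -48.7]
force: [-0.3, 0.4, 1.3]
opening: 0.0217
gripper_force: 0.0
[0.52618815 0.08288203 0.27896641] [-1.79986540e+02 -2.72894129e-03 -4.87151895e+01] [ 0.05300814 -0.06158604 -0.09021429]
```

View pics/c2.png

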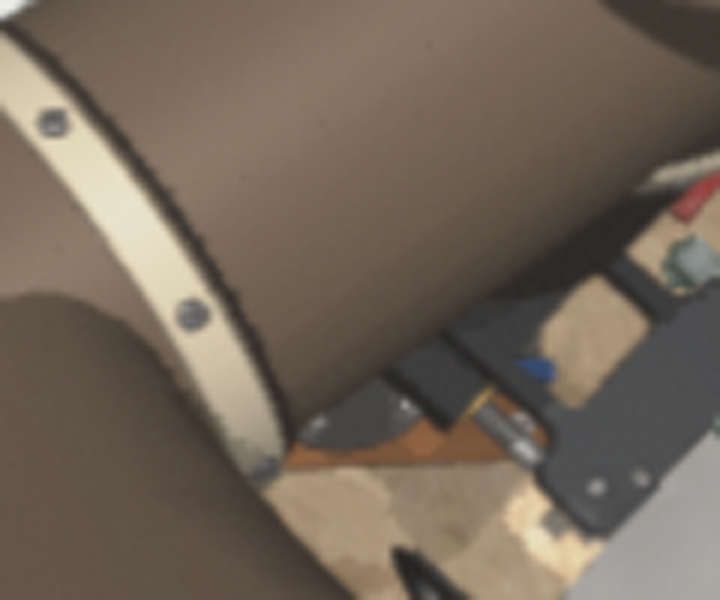

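The arm hides the disc in the top view. I'll use the side camera.

Run:
```python
from h import *
crop(snapshot("side"),260,150,380,270,5,"c3.png")
```

```text
(no output)
```

View pics/c3.png

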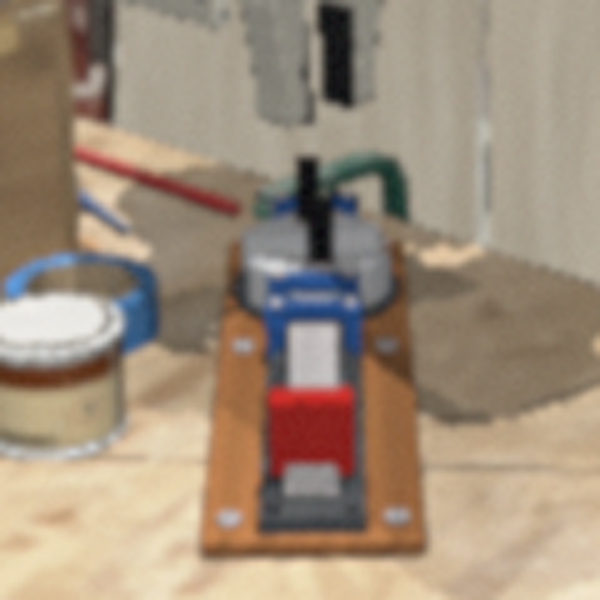

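The side crop shows the near finger tip at (280,120), left of the near post at (319,230). The far finger is to the right of the far post at (305,180), which is the pose I wanted. I'll descend and turn counterclockwise.

```bash
python3 -m handwheel '[[-0.5,0,0,0.7,0,0,0],[-0.5,0,0,0.7,0,0,0],[-0.5,0,0,0.7,0,0,0],[-0.5,0,0,0,0,0,-0.5],[-0.5,0,0,0,0,0,-0.5]]'
python3 -m handwheel '[[-0.5,0,0,0,0,0,-0.6],[-0.5,0,0,0,0,0,-0.6],[-0.5,0,0,0,0,0,-0.6],[-0.5,0,0,0,0,0,-0.6],[-0.5,0,0,0,0,0,-0.6]]'; python3 -c "
from plant import *
o=get_obs();print(o['tool_pos'],o['moment'],o['force'])"
```

```text
clock: 4.05
tool_pos: [0.5267, 0.0833, 0.228]
orientation: [-180.0, -0.0, -42.3]
force: [0.4, -0.2, 0.6]
opening: 0.0216
gripper_force: 0.0
clock: 4.68
tool_pos: [0.5264, 0.0833, 0.2282]
orientation: [-180.0, -0.0, -24.3]
force: [-1.6, 1.6, -0.4]
opening: 0.0221
gripper_force: 1.3
[0.5263823  0.08329609 0.22820548] [ 0.3645232   0.63066483 -0.06892946] [-1.58362001  1.552446   -0.37298224]
```

```bash
python3 -m handwheel '[[-0.5,0,0,0,0,0,-0.9],[-0.5,0,0,0,0,0,-0.9],[-0.5,0,0,0,0,0,-0.9],[-0.5,0,0,0,0,0,-0.9],[-0.5,0,0,0,0,0,-0.9]]'
python3 -m handwheel '[[-0.5,0,0,0,0,0,-0.9],[-0.5,0,0,0,0,0,-0.9],[-0.5,0,0,0,0,0,-0.9],[-0.5,0,0,0,0,0,-0.9],[-0.5,0,0,0,0,0,-0.9]]'
python3 - <<'E'
from h import *
a=snapshot("side")["color"][165:235,285:355,::-1]
b=snapshot("top")["color"][160:240,350:430,::-1]
r=lambda i:cv2.resize(i,(400,400),interpolation=cv2.INTER_CUBIC)
cv2.imwrite("pics/c4.png",np.hstack([r(a),r(b)]))
E
```

```text
clock: 5.3
tool_pos: [0.5263, 0.0833, 0.2282]
orientation: [-180.0, -0.0, 2.8]
force: [-2.7, 1.2, -0.1]
opening: 0.022
gripper_force: 1.6
clock: 5.92
tool_pos: [0.5263, 0.0833, 0.2282]
orientation: [-180.0, -0.0, 29.8]
force: [-1.7, 1.4, 0.8]
opening: 0.0217
gripper_force: 1.6
```

View pics/c4.png

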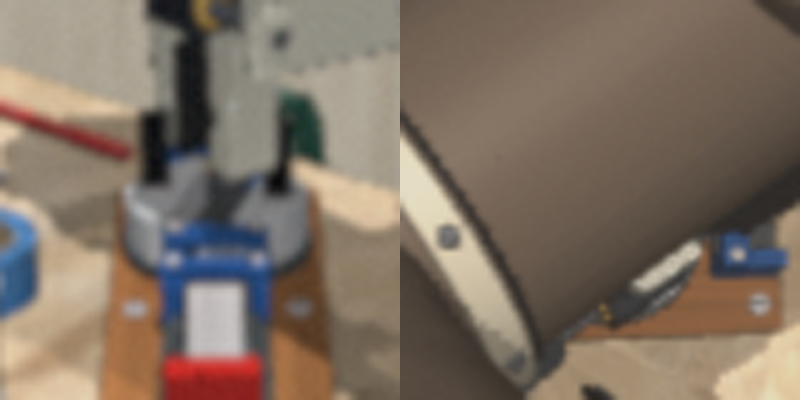

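The left half shows both posts next to the fingers, with their bases at about (155,182) and (281,190). The slot is close to aligned but not there yet. I'll compute its angle.

```bash
cat > ang.py <<'E'
from h import *
import sys
v=eval(sys.argv[1]);s=snapshot("side");d=np.load("frame.npz");th=d["th"]
r=np.array([[np.cos(th),-np.sin(th)],[np.sin(th),np.cos(th)]])
for i,z in((0,.036),(1,.068)):
    p=pix2world(s,[(285+(x+.5)*.175-.5,165+(y+.5)*.175-.5) for x,y in v[i]],z)
    q=(p[:,:2]-d["o"])@r*1000;e=q[0]-q[1]
    print(q.round(1),"post line",np.degrees(np.arctan2(e[1],e[0])))
E
python3 ang.py '[[(155,182),(281,190)],[(153,115),(287,121)]]'
```

```text
[[  8.   27.1]
 [ -2.2 -22.6]] post line 78.45180511712404
[[ -1.4  26.8]
 [-10.1 -25.1]] post line 80.48784671428922
```

```bash
python3 -m handwheel '[[-0.5,0,0,0,0,0,-0.6],[-0.5,0,0,0,0,0,-0.6],[-0.5,0,0,0,0,0,-0.6],[-0.5,0,0,0,0,0,-0.1],[-0.5,0,0,0,0,0,0]]'
python3 -m handwheel '[[-0.5,0,0,0,0,0,0.6],[-0.5,0,0,0,0,0,0.6],[-0.5,0,0,-1,0,0,0],[-0.5,0,0,-1,0,0,0],[-0.5,0,0,-1,0,0,0]]'
python3 - <<'E'
from h import *
a=snapshot("side")["color"][165:235,285:355,::-1]
cv2.imwrite("pics/c5.png",cv2.resize(a,(600,600),interpolation=cv2.INTER_CUBIC))
E
```

```text
clock: 6.7
tool_pos: [0.5264, 0.0832, 0.2274]
orientation: [180.0, -0.0, 40.8]
force: [-1.1, -1.4, 0.6]
opening: 0.022
gripper_force: 0.7
clock: 7.32
tool_pos: [0.5266, 0.0835, 0.3031]
orientation: [180.0, -0.0, 33.6]
force: [0.9, 0.1, 0.2]
opening: 0.0219
gripper_force: 0.0
```

View pics/c5.png

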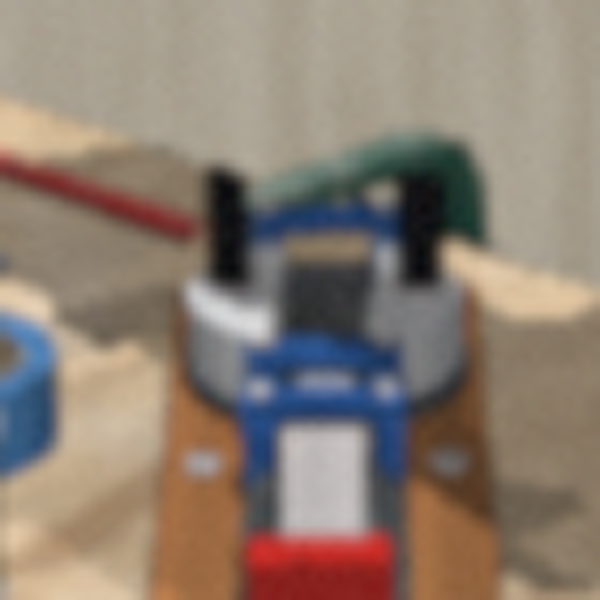

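```bash
python3 ang.py '[[(153,185),(280,185)],[(151,119),(281,119)]]'; python3 -c "
from h import *
o=get_obs();print(o['joint_pos'],o['orientation'])
s=snapshot('top');d=np.load('frame.npz');cv2.imwrite('pics/t2.png',s['color'])"
```

```text
[[  4.9  27.8]
 [  3.  -22.3]] post line 87.77865396286862
[[ -5.7  27.4]
 [ -7.9 -22.8]] post line 87.55050457020755
[ 3.00983790e+01  1.23665050e+01 -2.50243715e+01  5.47629471e-02
 -5.22869366e+01  9.35029779e+01] [179.93688565  -0.31891383  33.63490963]
```

```bash
python3 -m handwheel '[[-1,0.68,-0.92,0,0,0,0],[-1,0.68,-0.92,0,0,0,0],[-1,0.68,-0.92,0,0,0,0],[-1,0.68,-0.92,0,0,0,0]]'
python3 -m handwheel '[[-1,0.68,-0.92,0,0,0,0],[-1,0.68,-0.92,0,0,0,0],[-1,0.68,-0.92,0,0,0,0],[-1,0.68,-0.92,0,0,0,0]]'
python3 -m handwheel '[[-1,0,0,0,0,0,-0.89],[-1,0,0,0,0,0,-0.89],[-1,0,0,0,0,0,-0.89],[-1,0,0,0,0,0,-0.89],[-1,0,0,0,0,0,-0.89]]'
python3 -m handwheel '[[-1,0,0,0,0,0,-0.89],[-1,0,0,0,0,0,-0.89],[-1,0,0,0,0,0,-0.89],[-1,0,0,0,0,0,-0.89],[-1,0,0,0,0,0,-0.89]]'
```

```text
clock: 7.98
tool_pos: [0.5318, 0.1985, 0.3012]
orientation: [-180.0, 0.1, 33.6]
force: [0.3, 0.2, 0.9]
opening: 0.0006
gripper_force: 0.0
clock: 8.48
tool_pos: [0.5376, 0.3136, 0.3019]
orientation: [180.0, 0.0, 33.7]
force: [0.3, -0.5, -1.4]
opening: 0.0008
gripper_force: 0.0
clock: 9.1
tool_pos: [0.5336, 0.3088, 0.2969]
orientation: [-179.5, 0.9, 60.2]
force: [-13.0, -10.3, -15.2]
opening: 0.0005
gripper_force: 0.0
clock: 9.72
tool_pos: [0.534, 0.31, 0.2969]
orientation: [-179.3, 0.5, 87.0]
force: [-9.1, -5.8, -12.5]
opening: 0.0002
gripper_force: 0.0
```

An unexpected 20 N contact force has appeared. I'll look before moving on.

Run:
```python
from h import *
print(get_obs()["force"],get_obs()["moment"],get_obs()["joint_pos"])
a=snapshot("side")["color"][:,:,::-1];b=snapshot("top")["color"][:,:,::-1]
cv2.imwrite("pics/c6.png",np.hstack([a[20:340,160:560],b[20:340,120:520]]))
```

```text
[ -9.1081833   -5.78280351 -12.48928541] [-1.56515499  3.57296372 -0.5270565 ] [ 48.15112943  20.44413291 -14.40085043  -0.29167776 -55.99542708
 129.05011259]
```

View pics/c6.png

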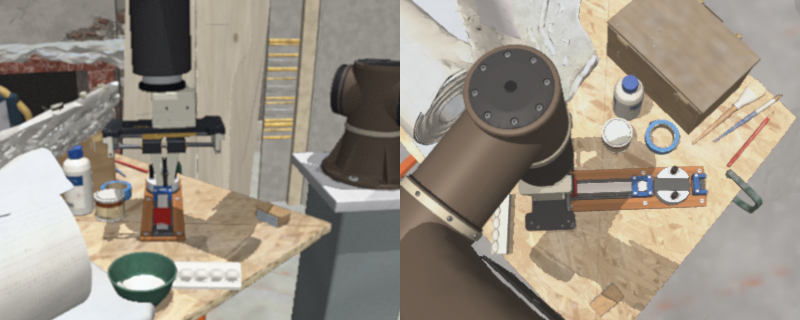

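The gripper's long body reaches toward the plaster sheet on the +x side. I'll turn back so the body lies along the bar instead.

```bash
for i in 1; do python3 -m handwheel '[[-1,0,0,0,0,0,0.9],[-1,0,0,0,0,0,0.9],[-1,0,0,0,0,0,0.9],[-1,0,0,0,0,0,0.9],[-1,0,0,0,0,0,0.9]]'
python3 -m handwheel '[[-1,0,0,0,0,0,0.9],[-1,0,0,0,0,0,0.9],[-1,0,0,0,0,0,0.9],[-1,0,0,0,0,0,0.9],[-1,0,0,0,0,0,0.9]]'; python3 -m handwheel '[[-1,0,0,0,0,0,0.9],[-1,0,0,0,0,0,0.9],[-1,0,0,0,0,0,0.9],[-1,0,0,0,0,0,0]]'; done
```

```text
clock: 10.45
tool_pos: [0.5332, 0.3124, 0.2961]
orientation: [-179.5, 0.7, 59.9]
force: [-11.0, 3.1, -15.1]
opening: 0.0007
gripper_force: 0.0
clock: 11.08
tool_pos: [0.5376, 0.3128, 0.302]
orientation: [180.0, 0.0, 32.9]
force: [-0.3, 0.4, -0.1]
opening: -0.0
gripper_force: 0.0
clock: 11.58
tool_pos: [0.5376, 0.3127, 0.3021]
orientation: [-180.0, 0.0, 16.9]
force: [0.1, -0.3, -0.0]
opening: 0.0009
gripper_force: 0.0
```

```bash
python3 -m handwheel '[[-1,0,0,0,0,0,0.84],[-1,0,0,0,0,0,0.84],[-1,0,0,0,0,0,0.84],[-1,0,0,0,0,0,0.84],[-1,0.04,-0.29,0,0,0,0]]'
python3 -m handwheel '[[-1,0,0,0.72,0,0,0],[-1,0,0,0.72,0,0,0],[-1,0,0,0.72,0,0,0],[-1,0,0,0.72,0,0,0],[-1,0,0,0,0,0,0]]'
```

```text
clock: 12.2
tool_pos: [0.539, 0.3194, 0.3022]
orientation: [180.0, 0.0, -3.2]
force: [0.7, 0.1, 0.7]
opening: 0.0005
gripper_force: 0.0
clock: 12.82
tool_pos: [0.5385, 0.3185, 0.2279]
orientation: [179.8, 0.1, -3.3]
force: [0.4, -0.2, 0.3]
opening: 0.0004
gripper_force: 0.0
```

```bash
python3 -m handwheel '[[-1,0,0,0.64,0,0,0],[-1,0,0.4,0,0,0,0],[-1,0,0.4,0,0,0,0],[-1,0,0.4,0,0,0,0]]'
python3 -m handwheel '[[-1,0,0.4,0,0,0,0],[-1,0,0.4,0,0,0,0],[-1,0,0.4,0,0,0,0],[-1,0,0.4,0,0,0,0]]'
```

```text
clock: 13.32
tool_pos: [0.5373, 0.2884, 0.2148]
orientation: [-179.9, -0.0, -3.3]
force: [-0.5, 0.6, 0.1]
opening: 0.0006
gripper_force: 0.4
clock: 13.82
tool_pos: [0.5351, 0.2488, 0.2146]
orientation: [-180.0, -0.1, -3.3]
force: [0.4, 2.4, 2.0]
opening: 0.0003
gripper_force: 1.5
```

```bash
python3 -m handwheel '[[-1,0,0.4,0,0,0,0],[-1,0,0.4,0,0,0,0],[-1,0,0.4,0,0,0,0],[-1,0,0.3,0,0,0,0],[-1,0,0,0,0,0,0]]'
python3 -m handwheel '[[-1,0,0.1,0,0,0,0],[-1,0,0.1,0,0,0,0],[-1,0,0.1,0,0,0,0],[-1,0,0.1,0,0,0,0],[-1,0,0,0,0,0,0]]'
```

```text
clock: 14.45
tool_pos: [0.5323, 0.2107, 0.2137]
orientation: [179.9, 0.1, -3.3]
force: [0.7, -0.2, -0.2]
opening: 0.0006
gripper_force: 0.0
clock: 15.08
tool_pos: [0.5321, 0.2016, 0.2142]
orientation: [180.0, 0.0, -3.3]
force: [0.3, 2.0, 0.0]
opening: 0.0005
gripper_force: 0.5
```

```bash
python3 -m handwheel '[[-1,0,0.1,0,0,0,0],[-1,0,0.1,0,0,0,0],[-1,0,0,0,0,0,0]]'
python3 -m handwheel '[[-1,0,0.1,0,0,0,0],[-1,0,0,0,0,0,0]]'
```

```text
clock: 15.45
tool_pos: [0.5319, 0.1966, 0.2142]
orientation: [180.0, -0.0, -3.3]
force: [-0.4, 1.2, 0.8]
opening: 0.0007
gripper_force: 0.7
clock: 15.7
tool_pos: [0.5318, 0.1942, 0.2142]
orientation: [-180.0, -0.0, -3.3]
force: [0.4, 1.6, 1.4]
opening: 0.0002
gripper_force: 0.9
```

```bash
python3 -m handwheel '[[-1,0,0.1,0,0,0,0],[-1,0,0.1,0,0,0,0],[-1,0,0,0,0,0,0]]'
python3 -m handwheel '[[-1,0,0.1,0,0,0,0],[-1,0,0,0,0,0,0]]'
python3 - <<'E'
from h import *
a=snapshot("top")["color"][170:245,275:435,::-1];b=snapshot("side")["color"][150:250,270:390,::-1]
cv2.imwrite("pics/c7.png",np.vstack([cv2.resize(a,(640,300)),cv2.resize(b,(360,300))[:,:,:].copy() if 0 else cv2.copyMakeBorder(cv2.resize(b,(360,300)),0,0,0,280,cv2.BORDER_CONSTANT)]))
E
```

```text
clock: 16.08
tool_pos: [0.532, 0.1921, 0.2146]
orientation: [-179.7, -0.2, -3.3]
force: [-4.0, 17.6, -1.3]
opening: 0.0006
gripper_force: 8.5
clock: 16.32
tool_pos: [0.532, 0.1914, 0.2147]
orientation: [-179.5, -0.3, -3.3]
force: [-5.4, 28.1, -3.0]
opening: -0.0003
gripper_force: 13.0
```

View pics/c7.png

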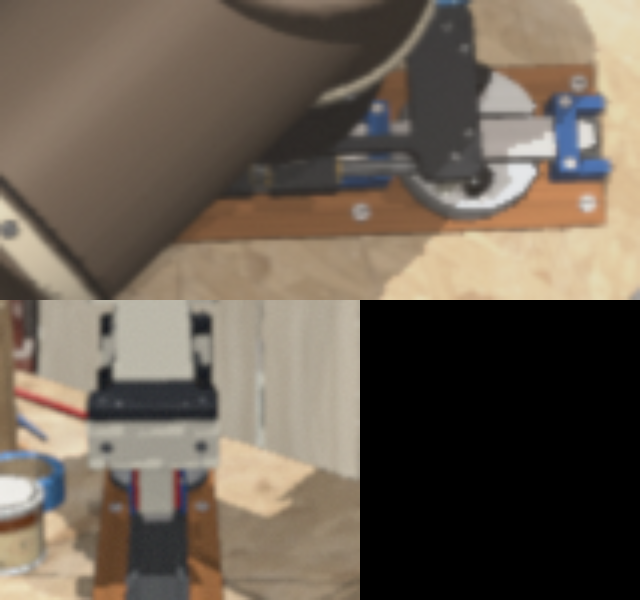

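The force rose sharply to 28 N at the stop. The bar runs through the disc and its nose is inside the keeper at (590,135). I'll back off and raise the tool.

```bash
python3 -m handwheel '[[-1,0,-0.4,0,0,0,0],[-1,0,-0.8,0,0,0,0],[-1,0,-0.4,-0.5,0,0,0],[-1,0,0,-1,0,0,0],[-1,0,0,-1,0,0,0]]'
python3 -m handwheel '[[-1,0,-1,-1,0,0,0],[-1,0,-1,-0.5,0,0,0],[-1,0,-1,0,0,0,0],[-1,0,-1,0,0,0,0],[-1,0,0,0,0,0,0]]'
python3 - <<'E'
from h import *
a=snapshot("top")["color"][130:245,275:435,::-1]
cv2.imwrite("pics/c8.png",cv2.resize(a,None,fx=5,fy=5,interpolation=cv2.INTER_CUBIC))
E
```

```text
clock: 17.05
tool_pos: [0.5336, 0.2269, 0.2778]
orientation: [180.0, 0.0, -3.3]
force: [0.6, -0.3, 0.8]
opening: 0.0001
gripper_force: 0.0
clock: 17.68
tool_pos: [0.5392, 0.3285, 0.3129]
orientation: [179.9, 0.1, -3.2]
force: [0.8, -0.1, -0.5]
opening: 0.0008
gripper_force: 0.0
```

View pics/c8.png

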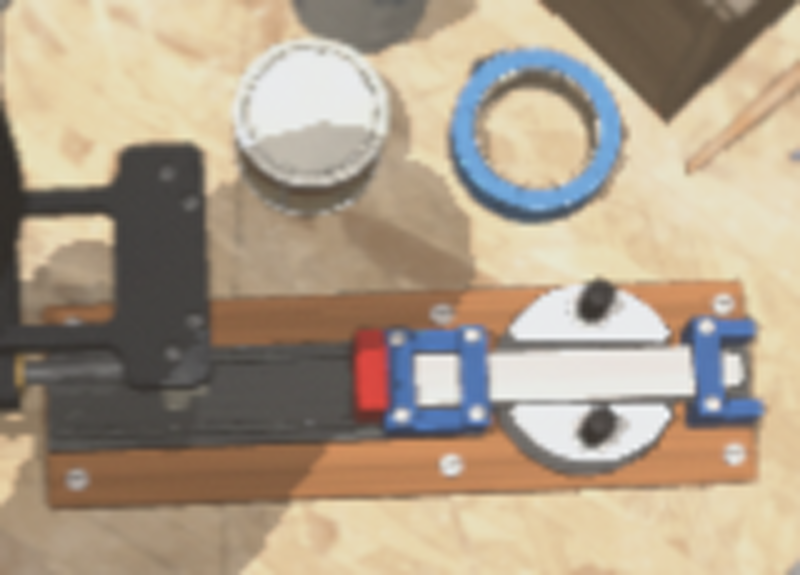

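The red plate at (371,375) sits against the guide at (388,375). The slot and bar are aligned, the tin and tape are where they were, and the robot is clear.

```bash
python3 -c "
from plant import *
print(close_job())"
```

```text
the job is handed in; nothing more can be done
None
```

The jig is locked and handed in at about 18 s: in the last picture the slot lines up with the bar, the red plate rests on the blue guide and the tin and tape have not moved. The moulding was outside that picture. The gripper body briefly pressed on something, probably the plaster sheet, with about 22 N, under the 40 N limit, and the hand-in gave no verdict.

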